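# Set the stock tags of the lab kit bins

### The arm

A 7-joint arm with a two-finger parallel gripper is mounted at the origin on the work surface. World frame = base frame: x ahead of the robot, y to its left, z up, the work surface at z = 0. Lengths are in m, angles in degrees, forces in N, time in s.
With the tool pointing down it reaches from about 0.4 to 0.85 m from the base axis. Payload 10.4 kg.
Tool frame: the origin (TCP) lies at the very end of the fingers, on their centre line; the grasp point (between the pads) lies 19 mm behind it; x points along the fingers, y is the direction in which the jaws open and shut, and the axes are right-handed (so a half turn about x gives the same grasp; the last joint's range is limited). The gripper opens to 87 mm and grips with 3 to 60 N. Pads are 19 mm wide; open, the fingers measure 117 mm over their backs; the gripper's body (75 mm by 190 mm) begins 51 mm behind the grasp point.
Start: joints at [-72.342, 19.034, -3.707, 83.658, 1.238, 77.344, -5.071], TCP at [0.203, 0.591, 0.19] pointing down, gripper open.
Joint ranges: [-148.97, 148.97], [-28.65, 121.19], [-84.17, 76.75], [9.2, 138.47], [-72.65, 252.65], [3.7, 117.97], [-149.18, 149.18]. Speed limits (degrees/s): [127.2, 127.2, 159.86, 159.86, 180, 180, 180].

### API

Orientations are given as a 3x3 rotation matrix whose columns are the frame's x, y, z axes.
In Python, from workcell import env gives the robot as it stands.
- The arm moves only by the tool send_rows, never from a script. Its argument "motion" is a list of rows, each an object with "xyz": the shift along the tool's x, y, z in mm, a list of three; "twist": the turn, a rotation vector about the tool's x, y, z in degrees, a list of three. In form: [{"xyz": [tx, ty, tz], "twist": [rx, ry, rz]}, ...]. A call has 1 to 12 rows; each row shifts and turns the commanded pose from where the row before left it, along the tool's axes as they then stand; what a row does not reach is not made up. A row lasts 1/12 s, in which the tool goes at most 41.7 mm and 7.16 degrees, less where a joint would pass 70% of its speed; a pose out of reach is approached as far as the arm can. A call with a gripper value outside its range is refused whole. "grip" is the opening, from 0 (shut) to 1 (fully open), set as the call begins (left out, the last holds). The fingers move at their own pace and stop on an object; "squeeze" is the grip in N (left out, the last holds). Time passes only in rows, so rows that do not move let the fingers close. It gives the time, the measured TCP pose, the force and the opening at its end, in the units of the state.
- env.observe(): the state, without advancing time (a new reading comes with each control period).
- env.get_image(name): name is "scene" or "side" or "wrist"; returns (picture, depth): 420x560x3 uint8, blue, green, red; 420x560 float32, m along the optical axis (not along the pixel's ray), 0 where there is no reading.
- env.camera_info(name): a dict with "fx", "fy", "cx", "cy" (pixels), "R" (3x3) and "t" (3): a world point X has camera coordinates R X + t. Camera axes: x right, y down, z forward; pixel columns grow to the right and rows downward; lengths in m; the calibration is good to about 2 mm. A picture is of the moment at which its call begins: read the wrist's pose just before it. camera_info takes no time and is no camera call; for the wrist camera it gives the pose at the moment of the call.
- env.sign_off(): hands the job in, once; it reports no verdict.
Trained networks look in the newest picture that a camera, given by its name, has taken for a name from the list of things; names that differ only in an ending like _2 or _b are one class to them, and where a whole thing is asked for, a point or a joint stands for the part that bears it (a point fixed in the world has none). Each returns a list of dicts, best first, with "conf" (0 to 1); they miss things now and then, are a little off and sometimes report something else, mostly with a low value. They report only what shows in the picture. A call takes as long as a camera call. They do not tell look-alikes from the thing itself.
- env.spot_in(camera, target): "point" ([column, row] in pixels, amid what is visible of it).
The state is a dict: "clock": time; "joints": joint angles; "qvel": joint speeds; "tau": joint torques, N m; "position": TCP position; "ee_rot": TCP orientation; "wrist_force": force on the tool from outside, world axes, zero at the start; "wrist_torque": the same for the moment, N m; "opening": finger opening in m.
Only numpy, scipy, OpenCV 4.12 (cv2) and the standard library are available. Lean on these libraries where they do the work, as an engineer would, in place of code of your own. Each camera call takes 0.05 s, during which the arm holds its last target. There are 200 camera calls.

### The job

Bring the flip tags on the rail up to date after the lesson: every full bin (all six wells filled) should have its tag lying over towards the bin with the round-disc face up, and every bin that is not full should have its tag lying over towards the robot with the bar face up. Push the wrong tags over gently with the fingertips. Pick nothing up, and leave the bins and the other things on the bench where they are.

Things in the scene. Friction and masses are not known exactly. Their poses are not given: they have to be found in the camera images.
- rail: Aluminium profile rail, 40 mm wide, 430 mm long, lying across the bench on two low feet, fixed; its top is 50 mm above the bench. Origin: centre of its underside, on the bench. x points across the rail, away from the robot and towards the row of bins; y along the rail. It is turned by up to 9 degrees about the vertical.
- holder1: Black tag holder, 40 x 62 mm, one of four fixed on the rail in any order, about 105 mm apart. Origin: centre of its underside, on the rail's top (50 mm above the bench). Axes as the rail's. Hinge pin along y, 14 mm above this origin (64 mm above the bench); stop flanges beside it rise to 80 mm above the bench. It carries tag1. Its bin is the one standing straight beyond it in x.
- holder2: Black tag holder, 40 x 62 mm, one of four fixed on the rail in any order, about 105 mm apart. Origin: centre of its underside, on the rail's top (50 mm above the bench). Axes as the rail's. Hinge pin along y, 14 mm above this origin (64 mm above the bench); stop flanges beside it rise to 80 mm above the bench. It carries tag2. Its bin is the one standing straight beyond it in x.
- holder3: Black tag holder, 40 x 62 mm, one of four fixed on the rail in any order, about 105 mm apart. Origin: centre of its underside, on the rail's top (50 mm above the bench). Axes as the rail's. Hinge pin along y, 14 mm above this origin (64 mm above the bench); stop flanges beside it rise to 80 mm above the bench. It carries tag3. Its bin is the one standing straight beyond it in x.
- holder4: Black tag holder, 40 x 62 mm, one of four fixed on the rail in any order, about 105 mm apart. Origin: centre of its underside, on the rail's top (50 mm above the bench). Axes as the rail's. Hinge pin along y, 14 mm above this origin (64 mm above the bench); stop flanges beside it rise to 80 mm above the bench. It carries tag4. Its bin is the one standing straight beyond it in x.
- tag1 (a joint): Flip tag in holder1: aluminium plate 50 mm wide, 4 mm thick, 60 mm from pin to free edge, 25-50 g. 0 = upright; +0.70 rad = lying over towards the bin, raised round disc face up; -0.70 = over towards the robot, raised bar face up. Lying over, its edge is 110 mm above the bench, 39 mm to that side of the pin; upright 124 mm. Swings freely, needs under 1 N; past upright it falls over by itself.
- tag2 (a joint): Flip tag in holder2: aluminium plate 50 mm wide, 4 mm thick, 60 mm from pin to free edge, 25-50 g. 0 = upright; +0.70 rad = lying over towards the bin, raised round disc face up; -0.70 = over towards the robot, raised bar face up. Lying over, its edge is 110 mm above the bench, 39 mm to that side of the pin; upright 124 mm. Swings freely, needs under 1 N; past upright it falls over by itself.
- tag3 (a joint): Flip tag in holder3: aluminium plate 50 mm wide, 4 mm thick, 60 mm from pin to free edge, 25-50 g. 0 = upright; +0.70 rad = lying over towards the bin, raised round disc face up; -0.70 = over towards the robot, raised bar face up. Lying over, its edge is 110 mm above the bench, 39 mm to that side of the pin; upright 124 mm. Swings freely, needs under 1 N; past upright it falls over by itself.
- tag4 (a joint): Flip tag in holder4: aluminium plate 50 mm wide, 4 mm thick, 60 mm from pin to free edge, 25-50 g. 0 = upright; +0.70 rad = lying over towards the bin, raised round disc face up; -0.70 = over towards the robot, raised bar face up. Lying over, its edge is 110 mm above the bench, 39 mm to that side of the pin; upright 124 mm. Swings freely, needs under 1 N; past upright it falls over by itself.
- full_a: Grey open kit bin, 130 mm (x) by 76 mm (y), 45 mm high, loose, about 0.7 kg, with a white insert of six wells in two rows of three. FULL: all six wells hold a plain steel cylinder. Nothing in it stands higher than its rim. Origin: centre of its underside, on the bench, 127 mm beyond its tag's hinge pin in x.
- full_b: Grey open kit bin, 130 mm (x) by 76 mm (y), 45 mm high, loose, about 0.7 kg, with a white insert of six wells in two rows of three. FULL: all six wells hold a stepped steel weight with a thin neck. Nothing in it stands higher than its rim. Origin: centre of its underside, on the bench, 127 mm beyond its tag's hinge pin in x.
- short_a: Grey open kit bin, 130 mm (x) by 76 mm (y), 45 mm high, loose, about 0.7 kg, with a white insert of six wells in two rows of three. NOT FULL: only two steel cylinders; four wells are empty and dark. Nothing in it stands higher than its rim. Origin: centre of its underside, on the bench, 127 mm beyond its tag's hinge pin in x.
- short_b: Grey open kit bin, 130 mm (x) by 76 mm (y), 45 mm high, loose, about 0.7 kg, with a white insert of six wells in two rows of three. NOT FULL: only three stepped steel weights; three wells are empty and dark. Nothing in it stands higher than its rim. Origin: centre of its underside, on the bench, 127 mm beyond its tag's hinge pin in x.
- weight: Brass weight with a neck, 36 mm across, 52 mm high, loose, standing in front of the rail; leave alone. Origin: centre of its underside.
- clamp_screw: Steel thumb screw, 22 mm across, 30 mm high, loose, standing between the rail and the bins; leave alone. Origin: centre of its underside.
- phone: Phone, 150 x 72 x 9 mm, lying in front of the rail; leave alone. Origin: centre of its underside.
- stopwatch: Round stopwatch, 54 mm across, 16 mm thick, lying in front of the rail; leave alone. Origin: centre of its underside.
- meter: Black hand multimeter, 150 x 74 x 43 mm, lying beside the bins; leave alone. Origin: centre of its underside.
- caliper: Steel caliper, 220 mm long, 9 mm thick, lying beside the bins; leave alone. Origin: centre of its underside.
- screwdriver: Screwdriver, 190 mm long, lying behind the bins; leave alone. Origin: on its long axis, at bench height.
Things that resemble listed ones, but are neither listed nor needed, are in the scene too. Leave any orange or turquoise look-alike of the full_b alone. Leave any purple look-alike of the short_a alone.

How it is judged (in metres and radians):
At the end, for the whole second after the job is handed in: Each tag in front of a full bin rests over towards the bin (joint above 0.6 rad) and each tag in front of a bin that is not full rests over towards the robot (joint below -0.6 rad), all at rest (((y of full_a in the frame of holder1 between -0.05 and 0.05 m and value of joint tag1 above 0.6 rad) or (y of full_a in the frame of holder2 between -0.05 and 0.05 m and value of joint tag2 above 0.6 rad) or (y of full_a in the frame of holder3 between -0.05 and 0.05 m and value of joint tag3 above 0.6 rad) or (y of full_a in the frame of holder4 between -0.05 and 0.05 m and value of joint tag4 above 0.6 rad)) and ((y of full_b in the frame of holder1 between -0.05 and 0.05 m and value of joint tag1 above 0.6 rad) or (y of full_b in the frame of holder2 between -0.05 and 0.05 m and value of joint tag2 above 0.6 rad) or (y of full_b in the frame of holder3 between -0.05 and 0.05 m and value of joint tag3 above 0.6 rad) or (y of full_b in the frame of holder4 between -0.05 and 0.05 m and value of joint tag4 above 0.6 rad)) and ((y of short_a in the frame of holder1 between -0.05 and 0.05 m and value of joint tag1 below -0.6 rad) or (y of short_a in the frame of holder2 between -0.05 and 0.05 m and value of joint tag2 below -0.6 rad) or (y of short_a in the frame of holder3 between -0.05 and 0.05 m and value of joint tag3 below -0.6 rad) or (y of short_a in the frame of holder4 between -0.05 and 0.05 m and value of joint tag4 below -0.6 rad)) and ((y of short_b in the frame of holder1 between -0.05 and 0.05 m and value of joint tag1 below -0.6 rad) or (y of short_b in the frame of holder2 between -0.05 and 0.05 m and value of joint tag2 below -0.6 rad) or (y of short_b in the frame of holder3 between -0.05 and 0.05 m and value of joint tag3 below -0.6 rad) or (y of short_b in the frame of holder4 between -0.05 and 0.05 m and value of joint tag4 below -0.6 rad)) and velocity of joint tag1 between -0.3 and 0.3 rad/s and velocity of joint tag2 between -0.3 and 0.3 rad/s and velocity of joint tag3 between -0.3 and 0.3 rad/s and velocity of joint tag4 between -0.3 and 0.3 rad/s); the robot touches nothing.
It fails at once if a bin is picked up, carried or shoved (more than 20 mm) (distance of any of full_a, full_b, short_a, short_b from where it was at the start of the episode above 0.02 m).
It fails at once if another thing on the bench is picked up, carried or shoved (more than 30 mm) (distance of any of weight, clamp_screw, phone, stopwatch, meter, caliper, screwdriver from where it was at the start of the episode above 0.03 m).
It fails at once if a tag or its holder is handled roughly (over 15 N) (contact force between the fingers and holder1 above 15 N or contact force between the fingers and holder2 above 15 N or contact force between the fingers and holder3 above 15 N or contact force between the fingers and holder4 above 15 N).
It also fails if it takes over 51 s, if anything falls off the work surface, if the arm or the gripper's body presses on something with over 40 N, if the wrist force passes 120 N, or if a joint passes its speed limit or range.

## Working session

There is one attempt and no reset: what is moved stays moved. The work goes in short steps, Python scripts to look and compute and a tool call to move; the robot and the scene stay as the last step left them, time stands still between calls to the robot, and variables do not carry over. Pictures are saved under pics/ and viewed, about 8 in all and at most 12, crops included, and the job is handed in when it is done.

Besides the shell and the picture viewer there is one more tool, called as a command line: name --argument value ..., lists and objects as JSON in quotes. send_rows: Moves the arm, as the interface text tells. Its arguments: {"type":"object","properties":{"motion":{"type":"array","items":{"type":"object","properties":{"xyz":{"type":"array","items":{"type":"number"}},"twist":{"type":"array","items":{"type":"number"}}}}},"grip":{"type":"number"},"squeeze":{"type":"number"}},"required":["motion"]}

```bash
mkdir -p pics
cat > h.py <<'E'
import numpy as np,cv2
from workcell import env
def cloud(name):
    img,d=env.get_image(name);c=env.camera_info(name)
    v,u=np.mgrid[0:d.shape[0],0:d.shape[1]]
    P=np.stack([(u-c['cx'])/c['fx']*d,(v-c['cy'])/c['fy']*d,d],-1)
    W=(P-np.array(c['t']))@np.array(c['R'])
    W[d<=0]=np.nan
    return img,W
E
python3 - <<'E'
from h import *
s=env.observe();print(s['clock'],s['position'],s['ee_rot'],s['opening'])
for n in['scene','side']:
    img,W=cloud(n);cv2.imwrite(f'pics/{n}0.png',img);np.save(n+'.npy',W)
    for t in['holder1','tag1','full_a','short_a','rail','weight','clamp_screw']:
        for r in env.spot_in(n,t):
            u,v=map(int,np.round(r['point']));print(n,t,u,v,round(r['conf'],2),np.round(W[v,u],3))
E
```

```text
0.0 [0.20287834 0.59068142 0.18895488] [[-3.73359259e-04  3.24744372e-01  9.45801752e-01]
 [-1.40160333e-03  9.45800719e-01 -3.24744570e-01]
 [-9.99998948e-01 -1.44688527e-03  1.02039336e-04]] 0.08669813118278955
scene holder1 332 226 0.77 [0.575 0.139 0.098]
scene holder1 214 185 0.76 [ 0.523 -0.179  0.079]
scene holder1 247 202 0.75 [ 0.557 -0.079  0.089]
scene holder1 229 256 0.61 [ 0.674 -0.095  0.008]
scene holder1 291 209 0.57 [0.537 0.03  0.071]
scene tag1 218 182 0.69 [ 0.516 -0.17   0.087]
scene tag1 330 222 0.64 [0.545 0.132 0.065]
scene tag1 293 202 0.58 [0.526 0.032 0.087]
scene full_a 362 163 0.91 [0.307 0.18  0.026]
scene full_a 314 276 0.85 [0.673 0.124 0.01 ]
scene full_a 193 244 0.67 [ 0.666 -0.194  0.009]
scene full_a 428 204 0.58 [0.384 0.377 0.006]
scene full_a 146 238 0.38 [ 0.692 -0.306  0.033]
scene short_a 215 120 0.95 [ 0.242 -0.285  0.007]
scene short_a 270 263 0.78 [0.667 0.01  0.011]
scene short_a 229 253 0.74 [ 0.672 -0.094  0.021]
scene rail 275 219 0.84 [ 0.561 -0.006  0.046]
scene rail 372 271 0.25 [0.622 0.259 0.009]
scene weight 249 203 0.53 [ 0.561 
[... 425 characters left out ...]
an nan nan]
side tag1 290 183 0.79 [0.561 0.135 0.079]
side tag1 278 211 0.66 [0.518 0.022 0.092]
side tag1 287 281 0.56 [ 0.511 -0.186  0.092]
side full_a 338 200 0.93 [0.677 0.102 0.041]
side full_a 359 304 0.91 [ 0.655 -0.215  0.035]
side full_a 214 152 0.77 [0.381 0.344 0.037]
side full_a 182 196 0.72 [0.293 0.201 0.008]
side full_a 288 188 0.64 [0.556 0.126 0.071]
side full_a 290 185 0.29 [0.56  0.126 0.081]
side short_a 342 230 0.93 [0.673 0.026 0.012]
side short_a 155 355 0.93 [ 0.246 -0.27   0.01 ]
side short_a 348 262 0.63 [ 0.662 -0.087  0.022]
side short_a 381 355 0.6 [ 0.669 -0.336  0.034]
side rail 292 307 0.8 [ 0.518 -0.215  0.047]
side weight 248 248 0.7 [ 0.445 -0.022  0.026]
```

Run:
```python
from h import *
a=cv2.imread('pics/scene0.png')[130:320,130:410];cv2.imwrite('pics/s1.png',cv2.resize(a,None,fx=2.8,fy=2.8,interpolation=cv2.INTER_CUBIC))
W=np.concatenate([np.load(n+'.npy').reshape(-1,3) for n in('scene','side')])
W=W[np.isfinite(W).all(1)]
# points on tags above flanges
m=(W[:,2]>.085)&(W[:,2]<.13)&(W[:,0]>.42)&(W[:,0]<.66)&(abs(W[:,1])<.3)
Q=W[m]
lab=np.zeros(len(Q))
for c in (.133,.025,-.08,-.185):
    q=Q[abs(Q[:,1]-c)<.05]
    if len(q)<5: print(c,len(q));continue
    hi=q[q[:,2]>.1]
    print(c,len(q),'y',np.percentile(q[:,1],[3,97]).round(3),'zmax',q[:,2].max().round(3),'all mean',q.mean(0).round(3),'hi mean',hi.mean(0).round(3) if len(hi) else None,'slope dx/dz',np.polyfit(q[:,2],q[:,0],1).round(2))
# rail top
r=W[(abs(W[:,2]-.05)<.004)&(W[:,0]>.47)&(W[:,0]<.63)&(W[:,1]>-.27)&(W[:,1]<.25)]
c=np.polyfit(r[:,1],r[:,0],1);print('rail x=',c,'yrange',np.percentile(r[:,1],[1,99]).round(3),len(r))
print(cv2.minAreaRect(r[:,:2].astype(np.float32)))
```

```text
0.133 238 y [0.102 0.15 ] zmax 0.111 all mean [0.578 0.125 0.1  ] hi mean [0.584 0.126 0.106] slope dx/dz [0.95 0.48]
0.025 405 y [0.001 0.049] zmax 0.112 all mean [0.516 0.024 0.098] hi mean [0.51  0.025 0.105] slope dx/dz [-0.87  0.6 ]
-0.08 304 y [-0.108 -0.06 ] zmax 0.111 all mean [ 0.567 -0.085  0.099] hi mean [ 0.573 -0.084  0.105] slope dx/dz [0.93 0.47]
-0.185 452 y [-0.204 -0.155] zmax 0.111 all mean [ 0.506 -0.18   0.098] hi mean [ 0.499 -0.18   0.105] slope dx/dz [-0.91  0.59]
rail x= [0.05332957 0.54551601] yrange [-0.243  0.189] 1776
((0.575297474861145, -0.028541862964630127), (0.4392582178115845, 0.11392437666654587), 87.72909545898438)
```

View pics/s1.png

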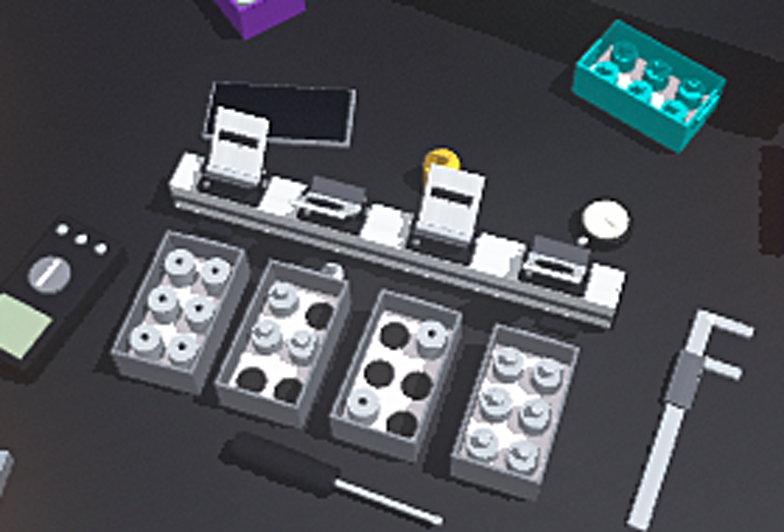

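View pics/side0.png

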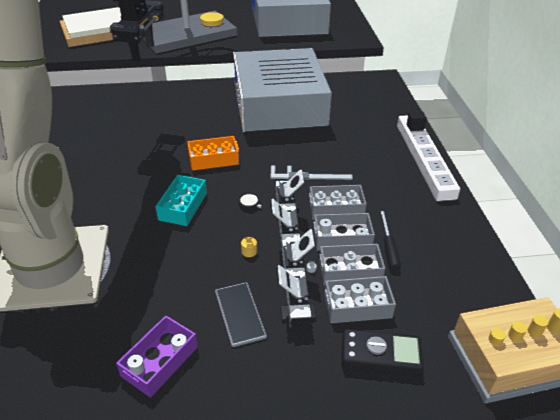

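Seen from behind the rail (the scene crop), left to right:

| y (m) | Bin | Tag leans | Verdict |
|---|---|---|---|
| -0.18 | full | towards robot | wrong |
| -0.085 | 3 of 6 | towards bin | wrong |
| 0.025 | 2 of 6 | towards robot | right |
| 0.126 | full | towards bin | right |

I'll flip the first two. The side view agrees with this. The rail is yawed about -3°.

send_rows --motion '[{"xyz": [0,0,0],"twist": [-5.4,0,0]},{"xyz": [0,0,0],"twist": [-5.4,0,0]},{"xyz": [0,0,0],"twist": [-5.4,0,0]},{"xyz": [0,-30,22],"twist": [0,0,0]},{"xyz": [0,-30,22],"twist": [0,0,0]},{"xyz": [0,-30,22],"twist": [0,0,0]},{"xyz": [0,-30,22],"twist": [0,0,0]},{"xyz": [0,-30,22],"twist": [0,0,0]},{"xyz": [0,-30,22],"twist": [0,0,0]},{"xyz": [0,-30,22],"twist": [0,0,0]},{"xyz": [0,-30,22],"twist": [0,0,0]},{"xyz": [0,-30,22],"twist": [0,0,0]}]' --grip 0

```text
clock: 1.8
position: [0.3885, 0.3103, 0.19]
ee_rot: [[0.0, 0.048, 0.999], [0.001, 0.999, -0.048], [-1.0, 0.001, 0.0]]
wrist_force: [1.6, -0.1, 0.5]
opening: 0.0152
```

send_rows --motion '[{"xyz": [0,-30,7],"twist": [0,0,0]},{"xyz": [0,-30,7],"twist": [0,0,0]},{"xyz": [0,-30,7],"twist": [0,0,0]},{"xyz": [0,-30,7],"twist": [0,0,0]},{"xyz": [0,-30,7],"twist": [0,0,0]},{"xyz": [0,-30,7],"twist": [0,0,0]},{"xyz": [0,-30,7],"twist": [0,0,0]},{"xyz": [0,-30,7],"twist": [0,0,0]},{"xyz": [0,-30,7],"twist": [0,0,0]},{"xyz": [0,-30,7],"twist": [0,0,0]},{"xyz": [0,-30,7],"twist": [0,0,0]},{"xyz": [0,-30,7],"twist": [0,0,0]}]'

```text
clock: 2.8
position: [0.4545, -0.0532, 0.19]
ee_rot: [[0.001, 0.048, 0.999], [0.001, 0.999, -0.048], [-1.0, 0.001, 0.001]]
wrist_force: [-0.2, -0.2, -0.1]
opening: 0.0003
```

send_rows --motion '[{"xyz": [0,-30,0],"twist": [0,0,0]},{"xyz": [0,-30,0],"twist": [0,0,0]},{"xyz": [0,-30,0],"twist": [0,0,0]},{"xyz": [0,-30,0],"twist": [0,0,0]},{"xyz": [0,0,0],"twist": [0,0,0]},{"xyz": [0,0,0],"twist": [0,0,0]}]'

```text
clock: 3.3
position: [0.4483, -0.173, 0.1899]
ee_rot: [[0.0, 0.051, 0.999], [0.0, 0.999, -0.051], [-1.0, 0.0, 0.0]]
wrist_force: [0.1, 1.1, 0.0]
opening: 0.0003
```

send_rows --motion '[{"xyz": [24,-1,0],"twist": [0,0,0]},{"xyz": [24,-1,0],"twist": [0,0,0]},{"xyz": [24,-1,0],"twist": [0,0,0]},{"xyz": [24,-1,0],"twist": [0,0,0]},{"xyz": [0,0,8],"twist": [0,0,0]},{"xyz": [0,0,8],"twist": [0,0,0]},{"xyz": [0,0,4],"twist": [0,0,0]},{"xyz": [0,0,4],"twist": [0,0,0]},{"xyz": [0,0,4],"twist": [0,0,0]},{"xyz": [0,0,4],"twist": [0,0,0]},{"xyz": [0,0,4],"twist": [0,0,0]},{"xyz": [0,0,4],"twist": [0,0,0]}]'

```text
clock: 4.3
position: [0.489, -0.1774, 0.094]
ee_rot: [[0.0, 0.048, 0.999], [0.0, 0.999, -0.048], [-1.0, 0.0, 0.0]]
wrist_force: [0.3, -0.1, 0.3]
opening: 0.0001
```

send_rows --motion '[{"xyz": [0,0,4],"twist": [0,0,0]},{"xyz": [0,0,4],"twist": [0,0,0]},{"xyz": [0,0,4],"twist": [0,0,0]},{"xyz": [0,0,4],"twist": [0,0,0]},{"xyz": [0,0,4],"twist": [0,0,0]},{"xyz": [0,0,4],"twist": [0,0,0]},{"xyz": [0,0,4],"twist": [0,0,0]},{"xyz": [0,0,4],"twist": [0,0,0]},{"xyz": [0,0,4],"twist": [0,0,0]},{"xyz": [0,0,4],"twist": [0,0,0]},{"xyz": [0,0,2],"twist": [0,0,0]},{"xyz": [0,0,0],"twist": [0,0,0]}]'

```text
clock: 5.3
position: [0.5308, -0.1794, 0.0937]
ee_rot: [[0.0, 0.048, 0.999], [-0.0, 0.999, -0.048], [-1.0, -0.0, 0.0]]
wrist_force: [-0.2, 0.1, -0.9]
opening: 0.0006
```

send_rows --motion '[{"xyz": [0,0,-10],"twist": [0,0,0]},{"xyz": [-24,0,0],"twist": [0,0,0]},{"xyz": [-24,0,0],"twist": [0,0,0]},{"xyz": [-24,0,0],"twist": [0,0,0]},{"xyz": [-24,0,0],"twist": [0,0,0]},{"xyz": [0,20,20],"twist": [0,0,0]},{"xyz": [0,20,20],"twist": [0,0,0]},{"xyz": [0,20,20],"twist": [0,0,0]},{"xyz": [0,19,19],"twist": [0,0,0]},{"xyz": [0,19,19],"twist": [0,0,0]},{"xyz": [0,0,0],"twist": [0,0,0]},{"xyz": [0,0,0],"twist": [0,0,0]}]'

```text
clock: 6.3
position: [0.6227, -0.0848, 0.1891]
ee_rot: [[-0.001, 0.046, 0.999], [-0.0, 0.999, -0.046], [-1.0, -0.0, -0.001]]
wrist_force: [-1.2, -1.0, -0.0]
opening: 0.0006
```

```bash
cat > chk.py <<'E'
from h import *
import sys
print(env.observe()['clock'],env.observe()['position'])
W=[]
for n in('scene','side'):
    img,w=cloud(n);cv2.imwrite(f'pics/{n}{sys.argv[1]}.png',img);W.append(w.reshape(-1,3))
W=np.concatenate(W);W=W[np.isfinite(W).all(1)]
Q=W[(W[:,2]>.085)&(W[:,2]<.13)&(W[:,0]>.42)&(W[:,0]<.66)]
for c in (.126,.025,-.084,-.182):
    q=Q[abs(Q[:,1]-c)<.035];print(c,len(q),q.mean(0).round(3),q[:,2].max().round(3),np.polyfit(q[:,2],q[:,0],1).round(2))
E
python3 chk.py 1
```

```text
6.3 [ 0.62269868 -0.08477394  0.18912662]
0.126 243 [0.577 0.125 0.099] 0.112 [0.94 0.48]
0.025 399 [0.516 0.024 0.098] 0.111 [-0.88  0.6 ]
-0.084 309 [ 0.567 -0.085  0.099] 0.112 [0.94 0.47]
-0.182 216 [ 0.504 -0.182  0.098] 0.111 [-0.92  0.59]
```

The first tag appears to have dropped back, so that push was too short. I'll do the second tag with a longer stroke and check it while still in contact.

send_rows --motion '[{"xyz": [24,0,0],"twist": [0,0,0]},{"xyz": [24,0,0],"twist": [0,0,0]},{"xyz": [24,0,0],"twist": [0,0,0]},{"xyz": [23,0,0],"twist": [0,0,0]},{"xyz": [0,0,-8],"twist": [0,0,0]},{"xyz": [0,0,-8],"twist": [0,0,0]},{"xyz": [0,0,-8],"twist": [0,0,0]},{"xyz": [0,0,-4],"twist": [0,0,0]},{"xyz": [0,0,-4],"twist": [0,0,0]},{"xyz": [0,0,-4],"twist": [0,0,0]},{"xyz": [0,0,-4],"twist": [0,0,0]},{"xyz": [0,0,-4],"twist": [0,0,0]}]'

```text
clock: 7.4
position: [0.5789, -0.0836, 0.0951]
ee_rot: [[0.001, 0.048, 0.999], [0.0, 0.999, -0.048], [-1.0, 0.0, 0.001]]
wrist_force: [-0.1, -0.3, -0.1]
opening: 0.001
```

send_rows --motion '[{"xyz": [0,0,-4],"twist": [0,0,0]},{"xyz": [0,0,-4],"twist": [0,0,0]},{"xyz": [0,0,-4],"twist": [0,0,0]},{"xyz": [0,0,-4],"twist": [0,0,0]},{"xyz": [0,0,-4],"twist": [0,0,0]},{"xyz": [0,0,-4],"twist": [0,0,0]},{"xyz": [0,0,-4],"twist": [0,0,0]},{"xyz": [0,0,-4],"twist": [0,0,0]},{"xyz": [0,0,-4],"twist": [0,0,0]},{"xyz": [0,0,-4],"twist": [0,0,0]},{"xyz": [0,0,-4],"twist": [0,0,0]},{"xyz": [0,0,-2],"twist": [0,0,0]}]'

```text
clock: 8.4
position: [0.5325, -0.0815, 0.0947]
ee_rot: [[-0.0, 0.048, 0.999], [0.0, 0.999, -0.048], [-1.0, 0.0, -0.0]]
wrist_force: [-0.4, 0.1, 0.3]
opening: 0.0003
```

```bash
python3 chk.py 2; python3 -c "
import cv2
a=cv2.imread('pics/side2.png')[150:330,220:420];b=cv2.imread('pics/side1.png')[150:330,220:420]
cv2.imwrite('pics/c2.png',cv2.resize(cv2.hconcat([b,a]),None,fx=2,fy=2,interpolation=cv2.INTER_CUBIC))"
```

```text
8.4 [ 0.53251624 -0.08148059  0.09472642]
0.126 88 [0.581 0.129 0.102] 0.111 [1.02 0.48]
0.025 281 [0.516 0.026 0.099] 0.112 [-0.92  0.61]
-0.084 258 [ 0.565 -0.088  0.1  ] 0.13 [0.24 0.54]
-0.182 433 [ 0.506 -0.18   0.098] 0.112 [-0.9   0.59]
```

View pics/c2.png

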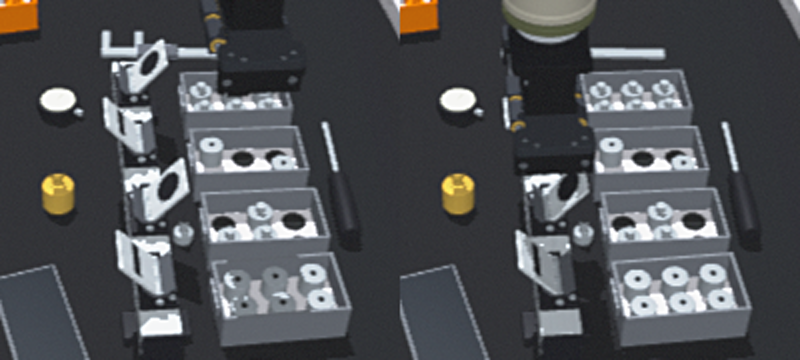

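The finger apparently reached x = 0.5325 without moving the tag. I'll check where the fingertips really are against the reported TCP.

Run:
```python
from h import *
p=np.array(env.observe()['position']);o=[]
for n in('scene','side'):
    img,w=cloud(n);c=env.camera_info(n)
    q=np.array(c['R'])@p+c['t'];u,v=c['fx']*q[0]/q[2]+c['cx'],c['fy']*q[1]/q[2]+c['cy']
    print(n,u,v,'seen there',w[int(round(v)),int(round(u))])
    m=(abs(w[...,0]-p[0])<.1)&(abs(w[...,1]-p[1])<.12)&(w[...,2]>.115)&(w[...,2]<.25);g=w[m]
    for z in np.arange(.115,.25,.015):
        h=g[(g[:,2]>z)&(g[:,2]<z+.015)]
        if len(h):print(round(z,3),len(h),h.min(0).round(3),h.max(0).round(3))
    cv2.drawMarker(img,(int(u),int(v)),(0,0,255),0,6)
    u,v=int(u),int(v);o.append(cv2.resize(img[v-70:v+50,u-65:u+65],None,fx=3,fy=3,interpolation=cv2.INTER_CUBIC))
cv2.imwrite('pics/c3.png',cv2.hconcat(o))
i,_=env.get_image('wrist');cv2.imwrite('pics/w3.png',i)
```

```text
scene 248.75647186773173 192.83924713970498 seen there [ 0.46996915 -0.10590848 -0.00359342]
0.115 10 [ 0.523 -0.088  0.124] [ 0.545 -0.071  0.13 ]
0.13 34 [ 0.53 -0.09  0.13] [ 0.546 -0.071  0.144]
0.145 29 [ 0.536 -0.092  0.145] [ 0.547 -0.07   0.16 ]
0.16 8 [ 0.543 -0.095  0.161] [ 0.547 -0.088  0.173]
0.175 2 [ 0.546 -0.091  0.176] [ 0.546 -0.089  0.179]
0.19 72 [ 0.509 -0.168  0.192] [0.576 0.005 0.205]
0.205 467 [ 0.505 -0.169  0.205] [0.575 0.006 0.22 ]
0.22 371 [ 0.506 -0.176  0.22 ] [0.576 0.015 0.235]
0.235 1068 [ 0.493 -0.177  0.235] [0.576 0.015 0.25 ]
side 290.82591091044435 241.88336134645982 seen there [ 0.53786668 -0.05285127  0.06549908]
0.19 162 [ 0.492 -0.173  0.194] [0.566 0.001 0.205]
0.205 423 [ 0.492 -0.176  0.205] [0.571 0.002 0.22 ]
0.22 282 [ 0.491 -0.179  0.22 ] [0.569 0.001 0.235]
0.235 808 [ 0.492 -0.179  0.235] [0.566 0.016 0.25 ]
```

View pics/c3.png

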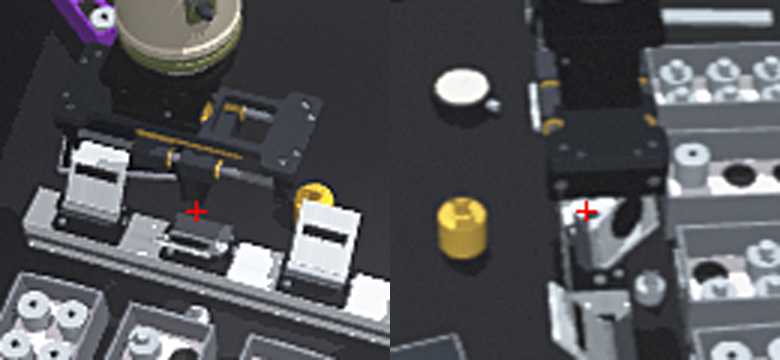

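View pics/w3.png

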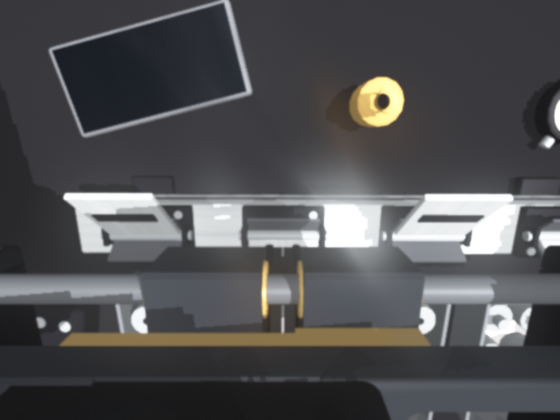

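The cloud shows the real fingertip and the gripper body about 28 mm higher than the TCP suggests. The tip is at z ≈ 0.124, so it passed over both tags. I'll back off at this height, go 23 mm lower (tip ≈ 0.10, still above the flanges) and push again.

send_rows --motion '[{"xyz": [0,0,24],"twist": [0,0,0]},{"xyz": [0,0,24],"twist": [0,0,0]},{"xyz": [0,0,24],"twist": [0,0,0]},{"xyz": [0,0,20],"twist": [0,0,0]},{"xyz": [12,0,0],"twist": [0,0,0]},{"xyz": [11,0,0],"twist": [0,0,0]},{"xyz": [0,0,-8],"twist": [0,0,0]},{"xyz": [0,0,-8],"twist": [0,0,0]},{"xyz": [0,0,-8],"twist": [0,0,0]},{"xyz": [0,0,-4],"twist": [0,0,0]},{"xyz": [0,0,-4],"twist": [0,0,0]},{"xyz": [0,0,-4],"twist": [0,0,0]}]'

```text
clock: 9.65
position: [0.5887, -0.084, 0.0724]
ee_rot: [[0.001, 0.048, 0.999], [0.001, 0.999, -0.048], [-1.0, 0.001, 0.001]]
wrist_force: [1.2, -0.0, 0.2]
opening: 0.0004
```

send_rows --motion '[{"xyz": [0,0,-4],"twist": [0,0,0]},{"xyz": [0,0,-4],"twist": [0,0,0]},{"xyz": [0,0,-4],"twist": [0,0,0]},{"xyz": [0,0,-4],"twist": [0,0,0]},{"xyz": [0,0,0],"twist": [0,0,0]}]'

```text
clock: 10.07
position: [0.5722, -0.0834, 0.0716]
ee_rot: [[-0.001, 0.048, 0.999], [0.0, 0.999, -0.048], [-1.0, 0.0, -0.001]]
wrist_force: [-0.0, 0.9, 0.3]
opening: 0.0008
```

```bash
python3 chk.py 4; python3 -c "
import cv2
a=cv2.imread('pics/side4.png')[150:300,230:390];b=cv2.imread('pics/scene4.png')[120:270,170:330]
cv2.imwrite('pics/c4.png',cv2.resize(cv2.hconcat([b,a]),None,fx=2.4,fy=2.4,interpolation=cv2.INTER_CUBIC))"
```

```text
10.0667 [ 0.57224592 -0.08342196  0.07164212]
0.126 87 [0.58  0.129 0.102] 0.112 [1.01 0.48]
0.025 406 [0.516 0.024 0.098] 0.111 [-0.88  0.6 ]
-0.084 125 [ 0.562 -0.085  0.103] 0.129 [1.15 0.44]
-0.182 220 [ 0.504 -0.183  0.098] 0.111 [-0.92  0.59]
```

View pics/c4.png

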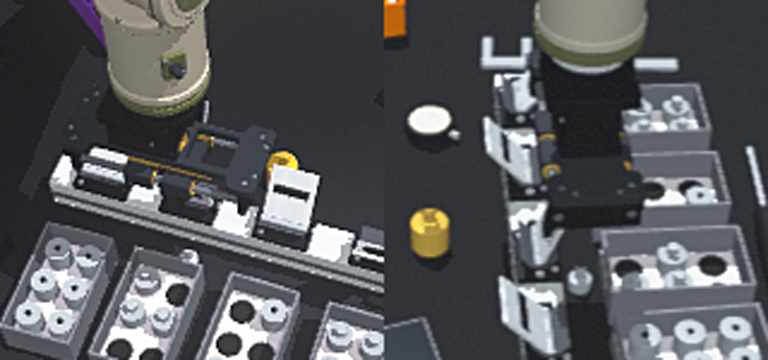

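Tag B is now being lifted (side crop, around 535,230). I'll continue the stroke past upright.

send_rows --motion '[{"xyz": [0,0,-4],"twist": [0,0,0]},{"xyz": [0,0,-4],"twist": [0,0,0]},{"xyz": [0,0,-4],"twist": [0,0,0]},{"xyz": [0,0,-4],"twist": [0,0,0]},{"xyz": [0,0,-4],"twist": [0,0,0]},{"xyz": [0,0,-4],"twist": [0,0,0]},{"xyz": [0,0,-4],"twist": [0,0,0]},{"xyz": [0,0,-4],"twist": [0,0,0]},{"xyz": [0,0,-4],"twist": [0,0,0]},{"xyz": [0,0,-4],"twist": [0,0,0]},{"xyz": [0,0,-4],"twist": [0,0,0]},{"xyz": [0,0,0],"twist": [0,0,0]}]'

```text
clock: 11.17
position: [0.5283, -0.0813, 0.0717]
ee_rot: [[-0.0, 0.048, 0.999], [0.0, 0.999, -0.048], [-1.0, 0.0, -0.0]]
wrist_force: [0.3, -0.3, 0.4]
opening: 0.0006
```

```bash
python3 chk.py 5
```

```text
11.1667 [ 0.52832468 -0.08131824  0.07171512]
0.126 88 [0.581 0.129 0.103] 0.112 [1.01 0.48]
0.025 252 [0.517 0.026 0.098] 0.112 [-0.82  0.6 ]
-0.084 181 [ 0.522 -0.08   0.101] 0.129 [0.62 0.46]
-0.182 364 [ 0.507 -0.18   0.097] 0.11 [-0.96  0.6 ]
```

send_rows --motion '[{"xyz": [0,0,12],"twist": [0,0,0]},{"xyz": [-24,0,0],"twist": [0,0,0]},{"xyz": [-24,0,0],"twist": [0,0,0]},{"xyz": [-24,0,0],"twist": [0,0,0]},{"xyz": [-24,0,0],"twist": [0,0,0]},{"xyz": [0,-20,-18],"twist": [0,0,0]},{"xyz": [0,-20,-18],"twist": [0,0,0]},{"xyz": [0,-20,-18],"twist": [0,0,0]},{"xyz": [0,-20,-18],"twist": [0,0,0]},{"xyz": [0,-20,-18],"twist": [0,0,0]},{"xyz": [0,0,0],"twist": [0,0,0]},{"xyz": [0,0,0],"twist": [0,0,0]}]'

```text
clock: 12.27
position: [0.446, -0.1783, 0.168]
ee_rot: [[0.001, 0.05, 0.999], [0.001, 0.999, -0.05], [-1.0, 0.001, 0.001]]
wrist_force: [0.3, 0.4, -0.0]
opening: 0.0008
```

```bash
python3 chk.py 6
```

```text
12.2667 [ 0.4459987  -0.17827917  0.16803858]
0.126 234 [0.578 0.125 0.1  ] 0.113 [0.95 0.48]
0.025 372 [0.517 0.024 0.097] 0.113 [-0.82  0.6 ]
-0.084 380 [ 0.512 -0.081  0.097] 0.111 [-0.84  0.59]
-0.182 445 [ 0.505 -0.18   0.098] 0.111 [-0.92  0.6 ]
```

Tag B is over towards the robot. Next is tag A.

send_rows --motion '[{"xyz": [24,0,0],"twist": [0,0,0]},{"xyz": [24,0,0],"twist": [0,0,0]},{"xyz": [24,0,0],"twist": [0,0,0]},{"xyz": [24,0,0],"twist": [0,0,0]},{"xyz": [0,0,8],"twist": [0,0,0]},{"xyz": [0,0,8],"twist": [0,0,0]},{"xyz": [0,0,8],"twist": [0,0,0]},{"xyz": [0,0,4],"twist": [0,0,0]},{"xyz": [0,0,4],"twist": [0,0,0]},{"xyz": [0,0,4],"twist": [0,0,0]},{"xyz": [0,0,4],"twist": [0,0,0]},{"xyz": [0,0,4],"twist": [0,0,0]}]'

```text
clock: 13.37
position: [0.4908, -0.1796, 0.072]
ee_rot: [[0.0, 0.048, 0.999], [0.0, 0.999, -0.048], [-1.0, 0.0, 0.0]]
wrist_force: [-0.2, 0.5, 0.4]
opening: 0.0006
```

send_rows --motion '[{"xyz": [0,0,4],"twist": [0,0,0]},{"xyz": [0,0,4],"twist": [0,0,0]},{"xyz": [0,0,4],"twist": [0,0,0]},{"xyz": [0,0,4],"twist": [0,0,0]},{"xyz": [0,0,4],"twist": [0,0,0]},{"xyz": [0,0,4],"twist": [0,0,0]},{"xyz": [0,0,4],"twist": [0,0,0]},{"xyz": [0,0,4],"twist": [0,0,0]},{"xyz": [0,0,4],"twist": [0,0,0]},{"xyz": [0,0,4],"twist": [0,0,0]},{"xyz": [0,0,4],"twist": [0,0,0]},{"xyz": [0,0,4],"twist": [0,0,0]}]'

```text
clock: 14.37
position: [0.5387, -0.1818, 0.0717]
ee_rot: [[0.0, 0.048, 0.999], [0.0, 0.999, -0.048], [-1.0, 0.0, -0.0]]
wrist_force: [-0.4, -0.3, 0.0]
opening: 0.0006
```

send_rows --motion '[{"xyz": [0,0,3],"twist": [0,0,0]},{"xyz": [0,0,0],"twist": [0,0,0]},{"xyz": [0,0,0],"twist": [0,0,0]},{"xyz": [0,0,-12],"twist": [0,0,0]},{"xyz": [-24,0,0],"twist": [0,0,0]},{"xyz": [-24,0,0],"twist": [0,0,0]},{"xyz": [-24,0,0],"twist": [0,0,0]},{"xyz": [-24,0,0],"twist": [0,0,0]},{"xyz": [-10,0,-30],"twist": [0,0,0]},{"xyz": [0,0,-30],"twist": [0,0,0]},{"xyz": [0,0,-20],"twist": [0,0,0]},{"xyz": [0,0,0],"twist": [0,0,0]}]'

```text
clock: 15.37
position: [0.4462, -0.1781, 0.1778]
ee_rot: [[0.0, 0.05, 0.999], [0.003, 0.999, -0.05], [-1.0, 0.003, 0.0]]
wrist_force: [0.3, -1.0, 1.1]
opening: 0.0002
```

```bash
python3 chk.py 7; python3 -c "
import cv2
a=cv2.imread('pics/side7.png')[150:330,210:410];b=cv2.imread('pics/scene7.png')[140:320,160:360]
cv2.imwrite('pics/c7.png',cv2.resize(cv2.hconcat([b,a]),None,fx=2,fy=2,interpolation=cv2.INTER_CUBIC))"
```

```text
15.3667 [ 0.4461545  -0.17812681  0.17783149]
0.126 238 [0.578 0.125 0.099] 0.113 [0.95 0.48]
0.025 349 [0.518 0.025 0.097] 0.114 [-0.81  0.6 ]
-0.084 374 [ 0.512 -0.081  0.097] 0.113 [-0.86  0.59]
-0.182 355 [ 0.561 -0.184  0.099] 0.112 [0.94 0.47]
```

View pics/c7.png

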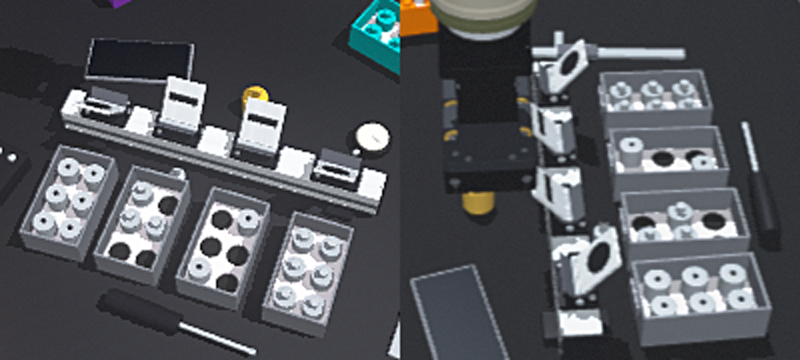

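The full bins' tags (crop left at 105,100 and 335,165) now lie towards the bins. The two short bins' tags (180,105 and 262,128) lie towards the robot. Nothing else moved and the gripper is clear, so I'm handing in.

```bash
python3 -c "
from workcell import env
print(env.sign_off())"
```

```text
the job is handed in; nothing more can be done
None
```

All four tags now match their bins, and I handed the job in at about 15.4 s of the 51 s allowed; sign-off reports no verdict.

- **Tags changed:** I pushed two wrong tags over with closed fingertips. The one at y ≈ -0.18, in front of a full bin, now lies towards the bin. The one at y ≈ -0.085, in front of the bin with three weights, now lies towards the robot. The other two tags were already right and I left them alone.
- **What went wrong:** My first pass at each tag missed. The depth cloud put the closed fingertips about 28 mm higher than the reported TCP, so they went over the tags. I repeated both pushes 23 mm lower and they worked.
- **Last checks:** The final depth check showed slopes of about +0.94 for the two full bins and about -0.81 and -0.86 for the two short ones, with tag edges near 0.112 m. That agrees with ±0.70 rad to within camera accuracy, and the picture confirmed it. By eye, the bins and the other things had not moved. Wrist force at the end of each move was about 1.6 N or less; I did not read it during the strokes.

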